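# Put the slides away and close the sticky slide case

## Task

Lay the slide carrier flat inside the open bay of the slide case, then close the case's blue sliding cover fully, so that both of its ends touch the far wall of the case. The cover racks and jams in its dry grooves when one end gets ahead, so work it along by its two knobs, a short push at one end and then at the other, and never force it: keep every push on it under 30 N. Leave the bottle, the jar and the beaker where they stand.

Things in the scene. Friction and masses are not known exactly. Their poses are not given: they have to be found in the camera images.
- case: Slide case, grey with a white hood, fixed: 250 (x) x 330 (y) x 68 mm high. Origin: on the bench, midway across its width; it reaches from x = -115 to +135 mm. x is the cover's closing direction, roughly away from the robot, y left, z up. Inside: floor at z = 6 mm, side walls at y = +-130 mm. The open bay is between the cover's far edge and the far wall, 69 to 84 mm long at the start.
- far_wall (a point): Foot of the inner face of the case's far wall, at mid width: x = 120, y = 0, z = 6 mm in the case's frame, axes as the case's. The wall is 15 mm thick, its top 60 mm above the bench.
- hood_edge (a point): Middle of the far edge of the fixed white hood, on its top: x = 5, y = 0, z = 66 mm in the case's frame. The hood covers the whole width from the near end to here; the cover slides out from under it.
- groove (a point): Middle of the left (+y) groove, on the runner: x = 10, y = 141, z = 50 mm in the case's frame; the right one is at y = -141. Each groove lies from |y| = 130 to 149 mm under an aluminium lip (from |y| = 133 mm outwards, top at 66 mm), beside an outer ridge 68 mm high.
- cover: Blue cover plate 125 (x) x 278 (y) x 6 mm, top 57 mm above the bench, 0.3 to 0.54 kg, loose in the grooves on four shoes, with 3.5 mm of side play. Origin: plate's middle, at runner height (50 mm above the bench); axes as the case's when square. It has 69 to 84 mm to go, takes up to about 10 N when free, and its rear edge stays under the hood.
- knob_left (a point): Centre of the cover's left (+y) knob: black upright cylinder, 18 mm diameter, 30 mm tall, from 57 to 87 mm above the bench; 118 mm left of the cover's middle, 15 mm behind its far edge. Pushed here, this end swings ahead about the other end until it leads by 10 to 15 mm (about 3 degrees): then it jams, the force rises steeply, and only a push at the other knob frees it.
- knob_right (a point): Centre of the cover's right (-y) knob, the same but 118 mm right of the cover's middle. When the cover is home both knobs stand at x = 105 mm in the case's frame.
- edge_left (a point): Far edge of the cover, half-way through its thickness, in line with the left knob. At x = 120 mm in the case's frame (against the far wall) this end is home.
- edge_right (a point): Far edge of the cover in line with the right knob. At x = 120 mm in the case's frame this end is home.
- carrier_grip (a point): Slide carrier: white tray 44 (x) x 190 (y) x 16 mm, 0.14 to 0.28 kg, with two glass slides and an orange grip plate across its middle: 40 mm in x, 14 mm thick in y, from 10 mm (the tray's top) to 38 mm above the underside. Point: centre of the plate, 24 mm above the underside. On the bench left or right of the case. In the bay it lies lengthwise along the case's y.
- carrier: The same slide carrier; origin at the centre of its underside.
- reagent: Amber reagent bottle, 60 mm diameter, 120 mm tall, on the other side of the case from the carrier. Origin at the centre of its underside. To be left alone.
- stain_jar: Glass stain jar with a blue cap, 56 mm diameter, 75 mm tall, beyond the case on the left. Origin at the centre of its underside. To be left alone.
- beaker: Glass beaker, 70 mm diameter, 90 mm tall, beyond the case on the right. Origin at the centre of its underside. To be left alone.
Things that resemble listed ones, but are neither listed nor needed, are in the scene too. Of the things like the carrier, leave any that is pink or yellow; of the rest the larger one is meant.

How it is judged:
On the way, in this order (a step that is already met when the one before it is completed fails the run):
1. the carrier lies flat in the bay of the case, let go (z of carrier_grip in the frame of case between 0.024 and 0.036 m and x of carrier_grip in the frame of case between -0.09 and 0.105 m and y of carrier_grip in the frame of case between -0.06 and 0.06 m and angle between carrier_grip's own z axis and vertical below 0.08 rad and contact force between the fingers and carrier below 0.3 N and linear speed of carrier below 0.02 m/s), for 0.2 s.
2. both ends of the cover are home against the far wall (x of each of edge_left, edge_right in the frame of case above 0.117 m), for 0.1 s.
At the end, for the whole second after the job is handed in: The carrier lies flat on the floor of the case, under the cover; the far edge of the cover is within 3 mm of the case's far wall at both knobs; both are released and at rest (all of step 2 and z of carrier_grip in the frame of case between 0.024 and 0.036 m and x of carrier_grip in the frame of case between -0.09 and 0.105 m and y of carrier_grip in the frame of case between -0.06 and 0.06 m and angle between carrier_grip's own z axis and vertical below 0.08 rad and contact force between each of the fingers, the arm and carrier below 0.3 N and contact force between each of the fingers, the arm and cover below 0.3 N and linear speed of each of cover, carrier below 0.01 m/s); the robot touches nothing.
It fails at once if the cover is pushed with more than 30 N (contact force between any of the fingers, the arm and cover above 30 N).
It fails at once if the bottle, the jar or the beaker is moved more than 15 mm (distance of any of reagent, stain_jar, beaker from where it was at the start of the episode above 0.015 m).
It also fails if it takes over 72 s, if anything falls off the work surface, if the arm or the gripper's body presses on something with over 40 N, if the wrist force passes 120 N, or if a joint passes its speed limit or range.

## Robot

A 6-joint arm with a two-finger parallel gripper is mounted at the origin on the work surface. World frame = base frame: x ahead of the robot, y to its left, z up, the work surface at z = 0. Lengths are in m, angles in rad, forces in N, time in s.
With the tool pointing down it reaches from about 0.3 to 0.875 m from the base axis. Payload 6.4 kg.
Tool frame: the origin (TCP) lies at the centre of the arm's flange, where the gripper is bolted on; the fingertips stand 173 mm ahead of it and the grasp point (between the pads) lies 155 mm ahead of it (ctrl.pinch_z is the distance from the TCP to the grasp point, in m); z points along the fingers, y is the direction in which the jaws open and shut (so a half turn about z gives the same grasp; the last joint's range is limited). The gripper opens to 85 mm and grips with 20 to 120 N. Pads are 22 mm wide; open, the fingers measure 114 mm over their backs; the gripper's body (76 mm by 85 mm) begins 54 mm behind the grasp point. The pads swing forward as they close: fully open they stand 13 mm farther back than shut.
Start: joints at [1.137, 0.181, 1.607, -0, 1.354, -0.206], TCP at [0.13, 0.56, 0.405] pointing down, gripper open.
Joint ranges: [-2.99, 2.99], [-0.89, 2.07], [0.3, 2.58], [-1.14, 4.28], [0, 2.63], [-3.12, 3.12]. Speed limits (rad/s): [2.57, 2.57, 3.01, 3.14, 3.14, 3.14].

## Interface

Orientations are given as a unit quaternion [w, x, y, z].
In Python, from bench import ctrl gives the robot as it stands.
- The arm moves only by the tool drive_tool, never from a script. Its argument "commands" is a list that holds one entry, the list of rows, each a list of 7 numbers: the shift along the tool's x, y, z in units of 50 mm (1.0 is 50 mm), then the turn, a rotation vector about the tool's x, y, z in units of 8 degrees (1.0 is 8 degrees), then the closure in counts, from 0 (fully open) to 255 (shut). A call has 1 to 10 rows; each row shifts and turns the commanded pose from where the row before left it, along the tool's axes as they then stand; what a row does not reach is not made up. A row lasts 1/10 s, in which the tool goes at most 50 mm and 8.59 degrees, less where a joint would pass 70% of its speed; a pose out of reach is approached as far as the arm can. A call is refused whole if a number of a shift passes 1 or a number of a turn 1, either way. A call with a gripper value outside its range is refused whole. The fingers move at their own pace and stop on an object; the grip force is fixed at half the most. Time passes only in rows, so rows that do not move let the fingers close. It gives the time, the measured TCP pose, the force and the opening at its end, in the units of the state.
- ctrl.get_obs(): the state, without advancing time (a new reading comes with each control period).
- ctrl.camera(name): name is "side" or "top"; returns a dict with "pixels" (420x560x3 uint8, red, green, blue), "depth" (420x560 float32, m along the optical axis (not along the pixel's ray), 0 where there is no reading), "intrinsics" (3x3 intrinsics, pixels), "R" (3x3) and "t" (3): a world point X has camera coordinates R X + t. Camera axes: x right, y down, z forward; pixel columns grow to the right and rows downward; lengths in m; the calibration is good to about 2 mm. A picture is of the moment at which its call begins.
- ctrl.hand_in(): hands the job in, once; it reports no verdict.
The state is a dict: "time_s": time; "q": joint angles; "dq": joint speeds; "joint_efforts": joint torques, N m; "eef_pos": TCP position; "eef_rot": TCP orientation; "wrist_force": force on the tool from outside, world axes, zero at the start; "torque": the same for the moment, N m; "opening": opening from 0.0 (shut) to 1.0 (fully open).
Only numpy, scipy, OpenCV 4.12 (cv2) and the standard library are available. Lean on these libraries where they do the work, as an engineer would, in place of code of your own. Each camera call takes 0.05 s, during which the arm holds its last target. There are 200 camera calls.

## Working session

There is one attempt and no reset: what is moved stays moved. The work goes in short steps, Python scripts to look and compute and a tool call to move; the robot and the scene stay as the last step left them, time stands still between calls to the robot, and variables do not carry over. Pictures are saved under pics/ and viewed, about 8 in all and at most 12, crops included, and the job is handed in when it is done.

Besides the shell and the picture viewer there is one more tool, called after "Request:" by a JSON object that holds its "method" and its "body". drive_tool: Moves the arm, as the interface text tells. Its arguments: {"type":"object","properties":{"commands":{"type":"array","items":{"type":"array","items":{"type":"array","items":{"type":"number"}}}}},"required":["commands"]}

```bash
mkdir -p pics
cat > h.py <<'E'
import numpy as np, cv2
from bench import ctrl
def cam(n,save=None):
    c=ctrl.camera(n)
    c={k:(np.array(v)) for k,v in c.items()}
    if save: cv2.imwrite('pics/'+save,c['pixels'][:,:,::-1])
    return c
def pts(c):
    K=c['intrinsics'];d=c['depth'];h,w=d.shape
    u,v=np.meshgrid(np.arange(w),np.arange(h))
    P=np.stack([(u-K[0,2])/K[0,0]*d,(v-K[1,2])/K[1,1]*d,d],-1)
    return (P-c['t'])@c['R']
def onplane(c,u,v,z):
    r=c['R'].T@np.linalg.inv(c['intrinsics'])@np.array([u,v,1.]);o=-c['R'].T@c['t']
    return o+r*(z-o[2])/r[2]
E
python3 - <<'E'
from h import *
o=ctrl.get_obs();print(o)
for n in('top','side'):
    c=cam(n,n+'0.png');np.savez('/tmp/'+n,**c);print(n,-c['R'].T@c['t'],c['R'][2])
E
```

```text
{'time_s': 0.0, 'q': array([ 1.13670197e+00,  1.81520457e-01,  1.60798454e+00,  1.87293605e-05,
        1.35379479e+00, -2.06303664e-01]), 'dq': array([ 0.00095532, -0.00094363,  0.00059552, -0.00100147, -0.00077382,
        0.00061199]), 'joint_efforts': array([-5.74376845e-04, -4.44876087e+01, -3.51333690e+01, -3.80476822e-04,
        9.01583611e-03, -2.82625797e-05]), 'eef_pos': array([0.12972599, 0.55992138, 0.40380681]), 'eef_rot': array([-2.77342274e-04,  1.13651231e-01,  9.93520341e-01, -8.07301038e-04]), 'wrist_force': array([ 0.43104565, -0.20243451,  0.82324051]), 'torque': array([ 0.01203989, -0.0126081 , -0.04145203]), 'opening': 0.9986589222107167}
top [ 0.28601247 -0.10687247  1.48134933] [ 0.17449807  0.00852673 -0.9846206 ]
side [ 0.43500871 -1.14195018  0.72352381] [ 0.06270957  0.84709549 -0.5277279 ]
```

View pics/top0.png

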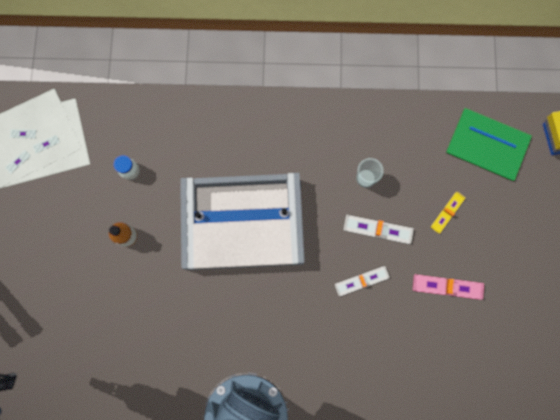

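View pics/side0.png

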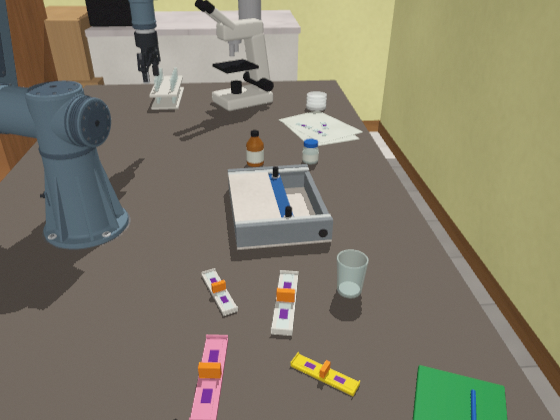

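The top view shows the case around (240,222), the knobs at (198,216) and (285,213), and the bay on the far side. The target is the larger white carrier, with its grip at (379,229). The bottle is at (120,233), the jar at (126,167) and the beaker at (369,172).

Run:
```python
from h import *
c=dict(np.load('/tmp/top.npz'));P=pts(c);s=c['pixels'].astype(int);hsv=cv2.cvtColor(c['pixels'],cv2.COLOR_RGB2HSV)
u,v=np.meshgrid(np.arange(560),np.arange(420))
def win(a,b,d,e): return (u>a)&(u<b)&(v>d)&(v<e)
z=P[...,2]
# case outline: rim/hood points
m=win(170,315,160,285)&(z>.055)&(z<.075)
r=cv2.minAreaRect(P[m][:,:2].astype(np.float32));print('case rect',r,cv2.boxPoints(r))
# hood top / knobs
k=win(170,315,160,285)&(z>.078)&(z<.1);n,l,st,ce=cv2.connectedComponentsWithStats(k.astype(np.uint8))
for i in range(1,n):
    if st[i,4]>4: print('knob',st[i,4],P[l==i].mean(0),ce[i])
b=win(170,315,160,285)&(hsv[...,0]>100)&(hsv[...,0]<120)&(hsv[...,1]>180)
q=P[b];print('blue',b.sum(),np.median(q,0))
# carrier
w=win(335,420,205,255)&(z>.006)&(z<.03)
r=cv2.minAreaRect(P[w][:,:2].astype(np.float32));print('carrier',w.sum(),r,cv2.boxPoints(r))
o=win(335,420,205,255)&(hsv[...,0]<20)&(hsv[...,1]>180)&(s[...,0]>150)
print('orange',o.sum(),P[o].mean(0),P[o].max(0),P[o].min(0),u[o].mean(),v[o].mean())
print('orange ray z=.038',onplane(c,u[o].mean(),v[o].mean(),.036))
bay=win(212,270,188,206);print('bay z',np.percentile(z[bay],[5,50,95]))
for nm,a in(('bottle',(105,138,215,250)),('jar',(110,142,150,183)),('beaker',(350,388,150,192)),('small',(330,392,262,298))):
    w=win(*a)&(z>.01);print(nm,P[w].min(0),P[w].max(0))
```

```text
case rect ((0.5266819596290588, 0.029539495706558228), (0.2515469193458557, 0.3307015895843506), 4.163394451141357) [[ 0.3892358   0.18532266]
 [ 0.41324502 -0.14450623]
 [ 0.6641281  -0.12624367]
 [ 0.6401189   0.20358522]]
knob 35 [ 0.55102848 -0.08772981  0.08650815] [283.42857143 210.22857143]
knob 36 [0.5352755  0.14697105 0.08676028] [196.69444444 213.80555556]
blue 57 [0.53799618 0.01888545 0.05677335]
carrier 1052 ((0.5161632299423218, -0.3569965958595276), (0.1381607949733734, 0.23786038160324097), 1.4757426977157593) [[ 0.44404283 -0.23988494]
 [ 0.45016864 -0.4776664 ]
 [ 0.58828366 -0.47410825]
 [ 0.58215785 -0.23632678]]
orange 44 [ 0.51721907 -0.35442258  0.03771111] [ 0.53716481 -0.34844412  0.04221764] [ 0.49934988 -0.36087919  0.03270827] 378.8863636363636 227.75
orange ray z=.038 [ 0.517483   -0.35471388  0.036     ]
bay z [0.00087671 0.00606224 0.01129828]
bottle [ 0.28601247 -0.10687247  0.01021612] [0.50995184 0.38778841 1.48134933]
jar [ 0.28601247 -0.10687247  0.01058753] [0.70054385 0.38980262 1.48134933]
beaker [ 0.28601247 -0.36884406  0.01000537] [ 0.73545833 -0.10687247  1.48134933]
small [ 0.28601247 -0.38338421  0.01000936] [ 0.41278437 -0.10687247  1.48134933]
```

```bash
cat >> h.py <<'E'
from scipy.spatial.transform import Rotation as Ro
def go(p,yaw,down=True):
    """total turn (units) about tool xyz levelling the tool with jaw axis at yaw (deg), then shift (units) after that turn"""
    o=ctrl.get_obs();R=Ro.from_quat(o['eef_rot'],scalar_first=True)
    a=np.radians(yaw);y=np.array([np.cos(a),np.sin(a),0]);z=np.array([0,0,-1.]);T=Ro.from_matrix(np.c_[np.cross(y,z),y,z])
    rv=np.degrees((R.inv()*T).as_rotvec())/8
    print('t',round(o['time_s'],2),'pos',o['eef_pos'].round(4),'F',o['wrist_force'].round(1),'open',round(o['opening'],3),'turn',rv.round(3),'shift',(T.inv().apply(np.array(p)-o['eef_pos'])/.05).round(3))
C0=np.array([.5167,.0288]);CY=np.radians(4.16)
def case(x,y): return C0+np.array([[np.cos(CY),-np.sin(CY)],[np.sin(CY),np.cos(CY)]])@[x,y]
def tocase(p): return np.array([[np.cos(CY),np.sin(CY)],[-np.sin(CY),np.cos(CY)]])@(np.array(p)[:2]-C0)
E
python3 - <<'E'
from h import *
c=dict(np.load('/tmp/top.npz'));P=pts(c);hsv=cv2.cvtColor(c['pixels'],cv2.COLOR_RGB2HSV)
u,v=np.meshgrid(np.arange(560),np.arange(420))
w=(u>335)&(u<420)&(v>205)&(v<255)&((hsv[...,2]>130)|(hsv[...,1]>150)&(hsv[...,2]>80)).astype(bool)
n,l,st,ce=cv2.connectedComponentsWithStats(w.astype(np.uint8));i=1+np.argmax(st[1:,4]);print(st[i])
vv,uu=np.where(l==i)
q=np.array([onplane(c,a,b,.013)[:2] for a,b in zip(uu,vv)],np.float32)
r=cv2.minAreaRect(q);print(r,cv2.boxPoints(r))
e=np.linalg.eigh(np.cov(q.T))[1][:,1];yaw=np.degrees(np.arctan2(e[1],e[0]))%180;print('yaw',yaw,q.mean(0))
go([.517,-.355,.30],yaw)
c=cam('top');
for n in ('reagent',(120,233)),('jar',(126,167)),('beaker',(369,172)): print(n,onplane(c,*n[1],.08))
E
```

```text
[ 343  214   71   30 1232]
((0.5199355483055115, -0.35548630356788635), (0.1971878856420517, 0.054472167044878006), 79.4904556274414) [[ 0.4751729  -0.44745845]
 [ 0.5287312  -0.45739412]
 [ 0.5646982  -0.26351416]
 [ 0.51113987 -0.25357848]]
yaw 79.69954257479984 [ 0.51861644 -0.35551184]
t 0.1 pos [0.1297 0.5599 0.4039] F [-0.4 -0.  -0.6] open 1.001 turn [-0.011 -0.002 -0.344] shift [-10.893 -16.619   2.078]
('reagent', (120, 233)) [0.47854956 0.35297328 0.08      ]
('jar', (126, 167)) [0.66320578 0.35129796 0.08      ]
('beaker', (369, 172)) [ 0.66541969 -0.32076316  0.08      ]
```

Request:
{"method": "drive_tool", "body": {"commands": [[[0, 0, 0, 0, 0, -0.344, 0], [-0.64, -0.978, 0, 0, 0, 0, 0], [-0.64, -0.978, 0, 0, 0, 0, 0], [-0.64, -0.978, 0, 0, 0, 0, 0], [-0.64, -0.978, 0, 0, 0, 0, 0], [-0.64, -0.978, 0, 0, 0, 0, 0], [-0.64, -0.978, 0, 0, 0, 0, 0], [-0.64, -0.978, 0, 0, 0, 0, 0], [-0.64, -0.978, 0, 0, 0, 0, 0], [-0.64, -0.978, 0, 0, 0, 0, 0]]]}}

```text
time_s: 1.15
eef_pos: [0.3049, 0.1439, 0.4048]
eef_rot: [0.001, 0.089, 0.996, 0.0]
wrist_force: [1.1, 0.7, -0.9]
opening: 1.001
```

Request:
{"method": "drive_tool", "body": {"commands": [[[-0.64, -0.978, 0.2, 0, 0, 0, 0], [-0.64, -0.978, 0.2, 0, 0, 0, 0], [-0.64, -0.978, 0.2, 0, 0, 0, 0], [-0.64, -0.978, 0.2, 0, 0, 0, 0], [-0.64, -0.978, 0.2, 0, 0, 0, 0], [-0.64, -0.978, 0.2, 0, 0, 0, 0], [-0.64, -0.978, 0.2, 0, 0, 0, 0], [0, 0, 0.3, 0, 0, 0, 0], [0, 0, 0.3, 0, 0, 0, 0], [0, 0, 0, 0, 0, 0, 0]]]}}

```text
time_s: 2.15
eef_pos: [0.4383, -0.172, 0.3133]
eef_rot: [-0.002, 0.09, 0.996, 0.001]
wrist_force: [-0.4, 0.1, -0.6]
opening: 1.0
```

Run:
```python
from h import *
go([.5175,-.355,.188],79.6)
```

```text
t 2.15 pos [ 0.4383 -0.172   0.3133] F [-0.4  0.1 -0.6] open 1.0 turn [ 0.016 -0.033  0.005] shift [-2.219 -3.313  2.505]
```

Request:
{"method": "drive_tool", "body": {"commands": [[[-0.555, -0.828, 0, 0, 0, 0, 0], [-0.555, -0.828, 0, 0, 0, 0, 0], [-0.555, -0.828, 0, 0, 0, 0, 0], [-0.555, -0.828, 0, 0, 0, 0, 0], [0, 0, 0.5, 0, 0, 0, 0], [0, 0, 0.5, 0, 0, 0, 0], [0, 0, 0.4, 0, 0, 0, 0], [0, 0, 0.3, 0, 0, 0, 0], [0, 0, 0, 0, 0, 0, 0]]]}}

```text
time_s: 3.05
eef_pos: [0.5183, -0.354, 0.2288]
eef_rot: [-0.002, 0.09, 0.996, 0.001]
wrist_force: [-0.6, 0.8, 0.1]
opening: 0.999
```

Run:
```python
from h import *
go([.5175,-.355,.188],79.6)
a=cam('side');b=cam('top')
im=np.hstack([cv2.resize(a['pixels'][200:360,180:380],(400,320)),cv2.resize(b['pixels'][170:270,320:445],(400,320))])
cv2.imwrite('pics/grasp.png',im[:,:,::-1])
```

```text
t 3.05 pos [ 0.5183 -0.354   0.2288] F [-0.6  0.8  0.1] open 0.999 turn [ 0.016 -0.023  0.016] shift [ 0.011 -0.022  0.815]
```

View pics/grasp.png

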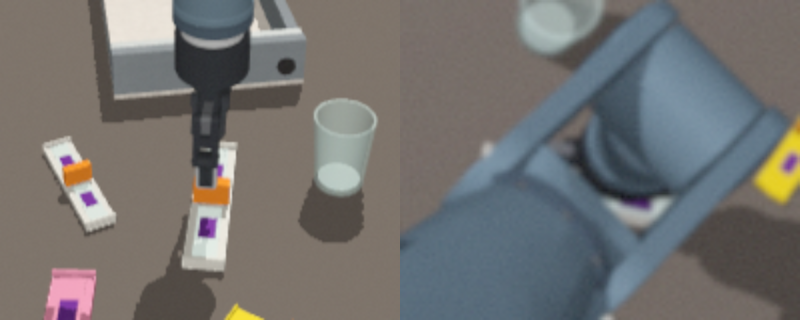

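The picture shows the jaws straddling the orange plate at about (212,190) in the left panel, with the beaker well clear.

Request:
{"method": "drive_tool", "body": {"commands": [[[0, 0, 0.4, 0, 0, 0, 0], [0, 0, 0.4, 0, 0, 0, 0], [0, 0, 0, 0, 0, 0, 120], [0, 0, 0, 0, 0, 0, 255], [0, 0, 0, 0, 0, 0, 255], [0, 0, 0, 0, 0, 0, 255], [0, 0, 0, 0, 0, 0, 255], [0, 0, 0, 0, 0, 0, 255], [0, 0, 0, 0, 0, 0, 255]]]}}

```text
time_s: 4.05
eef_pos: [0.5193, -0.3554, 0.192]
eef_rot: [0.001, 0.09, 0.996, -0.001]
wrist_force: [0.2, 1.4, 6.7]
opening: 0.15
```

Request:
{"method": "drive_tool", "body": {"commands": [[[0, 0, -0.2, 0, 0, 0, 255], [0, 0, -0.5, 0, 0, 0, 255], [0, 0, -0.8, 0, 0, 0, 255], [0, 0, -0.8, 0, 0, 0, 255], [0, 0, -0.5, 0, 0, 0, 255], [0, 0, -0.2, 0, 0, 0, 255], [0, 0, 0, 0, 0, 0, 255]]]}}

```text
time_s: 4.75
eef_pos: [0.519, -0.3551, 0.3422]
eef_rot: [0.001, 0.09, 0.996, -0.001]
wrist_force: [-0.2, -0.6, -1.8]
opening: 0.151
```

Run:
```python
from h import *
p=case(.080,0);print(p)
go([*p,.34],94.16)
go([*p,.197],94.16)
```

```text
[0.59648923 0.03460335]
t 4.75 pos [ 0.519  -0.3551  0.3422] F [-0.2 -0.6 -1.8] open 0.151 turn [-0.013  0.014 -1.807] shift [-2.111  7.661  0.043]
t 4.75 pos [ 0.519  -0.3551  0.3422] F [-0.2 -0.6 -1.8] open 0.151 turn [-0.013  0.014 -1.807] shift [-2.111  7.661  2.903]
```

Request:
{"method": "drive_tool", "body": {"commands": [[[0, 0, 0, 0, 0, -0.6, 255], [0, 0, 0, 0, 0, -0.607, 255], [0, 0, 0, 0, 0, -0.6, 255], [0, 0.3, 0, 0, 0, 0, 255], [-0.3, 0.7, 0, 0, 0, 0, 255], [-0.3, 0.9, 0, 0, 0, 0, 255], [-0.3, 0.9, 0, 0, 0, 0, 255], [-0.3, 0.9, 0, 0, 0, 0, 255], [-0.3, 0.9, 0, 0, 0, 0, 255], [-0.3, 0.9, 0, 0, 0, 0, 255]]]}}

```text
time_s: 5.75
eef_pos: [0.5878, -0.0712, 0.339]
eef_rot: [-0.001, -0.035, 0.999, 0.001]
wrist_force: [1.3, -0.1, -1.4]
opening: 0.147
```

Request:
{"method": "drive_tool", "body": {"commands": [[[-0.2, 0.9, 0, 0, 0, 0, 255], [-0.1, 0.6, 0, 0, 0, 0, 255], [0, 0.5, 0, 0, 0, 0, 255], [0, 0.2, 0, 0, 0, 0, 255], [0, 0, 0, 0, 0, 0, 255], [0, 0, 0, 0, 0, 0, 255]]]}}

```text
time_s: 6.35
eef_pos: [0.5953, 0.0362, 0.34]
eef_rot: [-0.001, -0.036, 0.999, -0.0]
wrist_force: [-0.5, 0.1, -1.0]
opening: 0.147
```

Run:
```python
from h import *
p=case(.080,0)
go([*p,.199],94.16)
a=cam('side');b=cam('top');P=pts(b)
im=np.hstack([cv2.resize(a['pixels'][80:270,200:400],(400,380)),cv2.resize(b['pixels'][150:280,170:307],(400,380))])
cv2.imwrite('pics/carry.png',im[:,:,::-1])
```

```text
t 6.35 pos [0.5953 0.0362 0.34  ] F [-0.5  0.1 -1. ] open 0.147 turn [-0.002 -0.008 -0.006] shift [-0.022 -0.034  2.82 ]
```

View pics/carry.png

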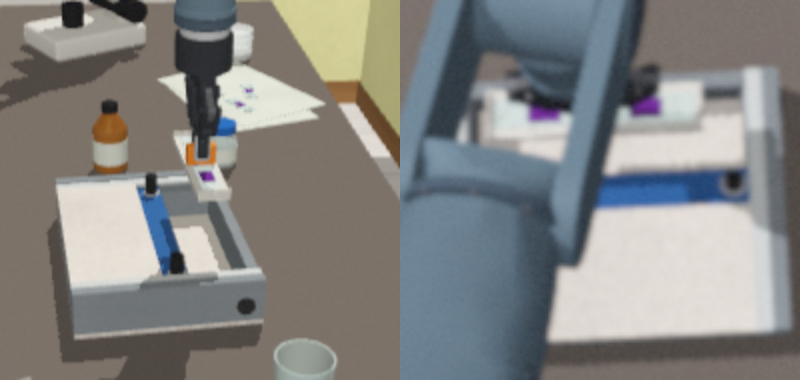

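The carrier hangs level over the bay, parallel to the cover and clear of the walls, so I'm lowering it.

Request:
{"method": "drive_tool", "body": {"commands": [[[0, 0, 0.3, 0, 0, 0, 255], [0, 0, 0.5, 0, 0, 0, 255], [0, 0, 0.5, 0, 0, 0, 255], [0, 0, 0.5, 0, 0, 0, 255], [0, 0, 0.4, 0, 0, 0, 255], [0, 0, 0.3, 0, 0, 0, 255], [0, 0, 0.2, 0, 0, 0, 255], [0, 0, 0.06, 0, 0, 0, 255], [0, 0, 0, 0, 0, 0, 255]]]}}

```text
time_s: 7.35
eef_pos: [0.5958, 0.0364, 0.2026]
eef_rot: [-0.0, -0.036, 0.999, 0.0]
wrist_force: [0.6, -0.3, -2.1]
opening: 0.146
```

Request:
{"method": "drive_tool", "body": {"commands": [[[0, 0, 0.04, 0, 0, 0, 255], [0, 0, 0, 0, 0, 0, 255]]]}}

```text
time_s: 7.55
eef_pos: [0.596, 0.0367, 0.2014]
eef_rot: [0.001, -0.036, 0.999, -0.0]
wrist_force: [-0.9, 0.2, -0.9]
opening: 0.148
```

Request:
{"method": "drive_tool", "body": {"commands": [[[0, 0, 0.04, 0, 0, 0, 255], [0, 0, 0.04, 0, 0, 0, 255], [0, 0, 0, 0, 0, 0, 255]]]}}

```text
time_s: 7.85
eef_pos: [0.596, 0.0367, 0.198]
eef_rot: [0.0, -0.036, 0.999, -0.0]
wrist_force: [-3.0, 0.6, 7.4]
opening: 0.147
```

Request:
{"method": "drive_tool", "body": {"commands": [[[0, 0, 0, 0, 0, 0, 200], [0, 0, 0, 0, 0, 0, 150], [0, 0, 0, 0, 0, 0, 120], [0, 0, 0, 0, 0, 0, 120], [0, 0, -0.3, 0, 0, 0, 120], [0, 0, -0.7, 0, 0, 0, 120], [0, 0, -0.8, 0, 0, 0, 120], [0, 0, -0.7, 0, 0, 0, 120], [0, 0, -0.3, 0, 0, 0, 200], [0, 0, 0, 0, 0, 0, 255]]]}}

```text
time_s: 8.85
eef_pos: [0.5965, 0.0366, 0.3402]
eef_rot: [0.003, -0.036, 0.999, -0.001]
wrist_force: [-0.0, 0.4, -0.4]
opening: 0.198
```

Run:
```python
from h import *
a=cam('side');b=cam('top')
im=np.hstack([cv2.resize(a['pixels'][150:260,210:350],(400,314)),cv2.resize(b['pixels'][165:275,170:310],(400,314))])
cv2.imwrite('pics/placed.png',im[:,:,::-1])
for kx,ky in((.0257,-.1187),(.0271,.1165)):
  go([*case(kx-.009-.011-.012,ky),.300],94.16)
```

```text
t 8.95 pos [0.5952 0.0367 0.3358] F [ 0.3  0.7 -0.8] open 0.025 turn [ 0.002 -0.007 -0.001] shift [ 1.703 -2.418  0.717]
t 8.95 pos [0.5952 0.0367 0.3358] F [ 0.3  0.7 -0.8] open 0.025 turn [ 0.002 -0.007 -0.001] shift [1.675 2.286 0.717]
```

View pics/placed.png

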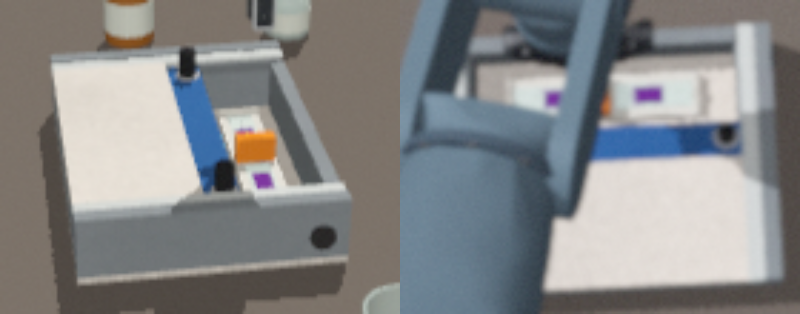

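The carrier lies flat in the bay and the plate's top is below the cover. Next I go behind the right knob with the fingers shut.

Request:
{"method": "drive_tool", "body": {"commands": [[[0.5, -0.6, 0, 0, 0, 0, 255], [0.6, -0.9, 0, 0, 0, 0, 255], [0.6, -0.9, 0, 0, 0, 0, 255], [0, 0, 0.4, 0, 0, 0, 255], [0, 0, 0.5, 0, 0, 0, 255], [0, 0, 0.5, 0, 0, 0, 255], [0, 0, 0.3, 0, 0, 0, 255], [0, 0, 0.1, 0, 0, 0, 255], [0, 0, 0, 0, 0, 0, 255]]]}}

```text
time_s: 9.85
eef_pos: [0.5226, -0.0817, 0.2445]
eef_rot: [-0.002, -0.036, 0.999, 0.001]
wrist_force: [0.2, -0.2, 1.0]
opening: -0.003
```

```bash
cat >> h.py <<'E'
def knobs(c):
    P=pts(c);z=P[...,2];k=((z>.0775)&(z<.1)).astype(np.uint8);r=[]
    hs=c['pixels'].max(2)<75
    k[~hs]=0
    n,l,st,ce=cv2.connectedComponentsWithStats(k)
    for i in range(1,n):
        q=P[l==i].mean(0);t=tocase(q)
        if st[i,4]>8 and abs(abs(t[1])-.118)<.03 and -.05<t[0]<.13: r.append((st[i,4],t.round(4)))
    return r
def st():
    o=ctrl.get_obs();print(round(o['time_s'],2),'tip case',tocase(o['eef_pos']).round(4),o['eef_pos'][2].round(4),o['wrist_force'].round(1))
E
python3 - <<'E'
from h import *
a=cam('side');st();print(knobs(a));print(knobs(dict(np.load('/tmp/side.npz'))),knobs(dict(np.load('/tmp/top.npz'))))
cv2.imwrite('pics/push0.png',cv2.resize(a['pixels'][140:260,210:350],(560,480))[:,:,::-1])
E
```

```text
9.9 tip case [-0.0015 -0.1109] 0.2457 [-0.2 -0.   0. ]
[(np.int32(33), array([-0.0038, -0.1227])), (np.int32(29), array([ 0.0254, -0.1246]))]
[(np.int32(19), array([0.0265, 0.1115])), (np.int32(31), array([ 0.0254, -0.1242]))] [(np.int32(17), array([ 0.0234, -0.1203])), (np.int32(20), array([0.0257, 0.1157]))]
```

View pics/push0.png

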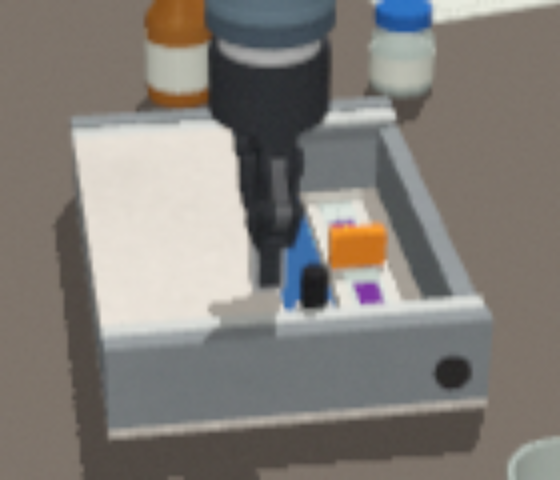

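The fingertips are behind the right knob at (315,285), about 7 mm short of it. I'll line up in y and start pushing slowly.

Request:
{"method": "drive_tool", "body": {"commands": [[[0, -0.15, 0, 0, 0, 0, 255], [-0.06, 0, 0, 0, 0, 0, 255], [-0.05, 0, 0, 0, 0, 0, 255], [-0.04, 0, 0, 0, 0, 0, 255], [-0.03, 0, 0, 0, 0, 0, 255]]]}}

```text
time_s: 10.4
eef_pos: [0.533, -0.0889, 0.2469]
eef_rot: [-0.001, -0.036, 0.999, -0.0]
wrist_force: [-5.2, -0.4, 2.7]
opening: -0.004
```

Request:
{"method": "drive_tool", "body": {"commands": [[[-0.03, 0, 0, 0, 0, 0, 255], [-0.03, 0, 0, 0, 0, 0, 255]]]}}

```text
time_s: 10.6
eef_pos: [0.5357, -0.0885, 0.2466]
eef_rot: [-0.001, -0.036, 0.999, 0.0]
wrist_force: [-4.4, -0.0, 4.3]
opening: -0.003
```

Run:
```python
from h import *
a=cam('side');st();print(knobs(a))
```

```text
10.65 tip case [ 0.0107 -0.1184] 0.2466 [-4.6 -0.8  2.2]
[(np.int32(38), array([ 0.0091, -0.1303])), (np.int32(27), array([ 0.0285, -0.1251]))]
```

Request:
{"method": "drive_tool", "body": {"commands": [[[-0.04, 0, 0, 0, 0, 0, 255], [-0.04, 0, 0, 0, 0, 0, 255], [-0.04, 0, 0, 0, 0, 0, 255]]]}}

```text
time_s: 10.95
eef_pos: [0.5418, -0.088, 0.2465]
eef_rot: [-0.001, -0.036, 0.999, 0.0]
wrist_force: [-9.5, -0.3, 6.0]
opening: 0.002
```

Run:
```python
from h import *
a=cam('side');st();print(knobs(a))
```

```text
11.0 tip case [ 0.0166 -0.1184] 0.2465 [-7.   0.8  4.9]
[(np.int32(31), array([ 0.0158, -0.1305])), (np.int32(27), array([ 0.0345, -0.1233]))]
```

Request:
{"method": "drive_tool", "body": {"commands": [[[0.28, 0, 0, 0, 0, 0, 255], [0, 0.5, 0, 0, 0, 0, 255], [0, 0.9, 0, 0, 0, 0, 255], [0, 1, 0, 0, 0, 0, 255], [0, 0.9, 0, 0, 0, 0, 255], [0, 0.9, 0, 0, 0, 0, 255], [0, 0.5, 0, 0, 0, 0, 255], [0, 0, 0, 0, 0, 0, 255], [-0.06, 0, 0, 0, 0, 0, 255], [-0.06, 0, 0, 0, 0, 0, 255]]]}}

```text
time_s: 12.0
eef_pos: [0.5177, 0.1448, 0.2467]
eef_rot: [0.0, -0.036, 0.999, -0.0]
wrist_force: [-0.4, -0.6, 0.4]
opening: 0.002
```

Request:
{"method": "drive_tool", "body": {"commands": [[[-0.04, 0, 0, 0, 0, 0, 255], [-0.04, 0, 0, 0, 0, 0, 255], [-0.04, 0, 0, 0, 0, 0, 255]]]}}

```text
time_s: 12.3
eef_pos: [0.5229, 0.145, 0.2465]
eef_rot: [-0.001, -0.036, 0.999, -0.0]
wrist_force: [-5.1, -0.9, 2.8]
opening: 0.002
```

Run:
```python
from h import *
a=cam('side');st();print(knobs(a))
```

```text
12.35 tip case [0.0149 0.1154] 0.2465 [-3.1 -2.3  1.4]
[(np.int32(26), array([0.013 , 0.1035])), (np.int32(18), array([0.0328, 0.1128])), (np.int32(29), array([ 0.0343, -0.1242]))]
```

Request:
{"method": "drive_tool", "body": {"commands": [[[-0.04, 0, 0, 0, 0, 0, 255], [-0.04, 0, 0, 0, 0, 0, 255], [-0.04, 0, 0, 0, 0, 0, 255], [-0.04, 0, 0, 0, 0, 0, 255]]]}}

```text
time_s: 12.75
eef_pos: [0.531, 0.1464, 0.2464]
eef_rot: [-0.001, -0.036, 0.999, -0.0]
wrist_force: [-7.5, -3.1, 4.4]
opening: 0.003
```

Run:
```python
from h import *
a=cam('side');st();print(knobs(a))
```

```text
12.8 tip case [0.0228 0.1162] 0.2465 [-4.5 -2.7  2.8]
[(np.int32(26), array([0.0223, 0.1043])), (np.int32(20), array([0.0417, 0.1122])), (np.int32(28), array([ 0.0371, -0.1228]))]
```

Request:
{"method": "drive_tool", "body": {"commands": [[[0.2, 0, 0, 0, 0, 0, 255], [0, -0.5, 0, 0, 0, 0, 255], [0, -0.9, 0, 0, 0, 0, 255], [0, -1, 0, 0, 0, 0, 255], [0, -0.9, 0, 0, 0, 0, 255], [0, -0.9, 0, 0, 0, 0, 255], [0, -0.5, 0, 0, 0, 0, 255], [0, 0, 0, 0, 0, 0, 255], [-0.06, 0, 0, 0, 0, 0, 255], [-0.06, 0, 0, 0, 0, 0, 255]]]}}

```text
time_s: 13.8
eef_pos: [0.5441, -0.087, 0.2466]
eef_rot: [0.0, -0.037, 0.999, 0.0]
wrist_force: [-0.7, 0.1, 0.8]
opening: -0.003
```

Request:
{"method": "drive_tool", "body": {"commands": [[[-0.04, 0, 0, 0, 0, 0, 255], [-0.04, 0, 0, 0, 0, 0, 255], [-0.04, 0, 0, 0, 0, 0, 255], [-0.04, 0, 0, 0, 0, 0, 255], [-0.04, 0, 0, 0, 0, 0, 255]]]}}

```text
time_s: 14.3
eef_pos: [0.5541, -0.087, 0.2465]
eef_rot: [-0.0, -0.036, 0.999, 0.0]
wrist_force: [-3.0, 0.4, 1.5]
opening: -0.001
```

Request:
{"method": "drive_tool", "body": {"commands": [[[-0.03, 0, 0, 0, 0, 0, 255], [-0.03, 0, 0, 0, 0, 0, 255]]]}}

```text
time_s: 14.5
eef_pos: [0.5564, -0.087, 0.2464]
eef_rot: [-0.002, -0.036, 0.999, 0.0]
wrist_force: [-11.8, 1.2, 8.1]
opening: 0.001
```

Run:
```python
from h import *
a=cam('side');st();print(knobs(a))
```

```text
14.55 tip case [ 0.0312 -0.1184] 0.2465 [-9.1  1.6  6. ]
[(np.int32(30), array([ 0.029 , -0.1306])), (np.int32(22), array([ 0.0485, -0.124 ]))]
```

Request:
{"method": "drive_tool", "body": {"commands": [[[0.26, 0, 0, 0, 0, 0, 255], [0, 0.5, 0, 0, 0, 0, 255], [0, 0.9, 0, 0, 0, 0, 255], [0, 1, 0, 0, 0, 0, 255], [0, 0.9, 0, 0, 0, 0, 255], [0, 0.9, 0, 0, 0, 0, 255], [0, 0.5, 0, 0, 0, 0, 255], [0, 0, 0, 0, 0, 0, 255], [-0.06, 0, 0, 0, 0, 0, 255], [-0.06, 0, 0, 0, 0, 0, 255]]]}}

```text
time_s: 15.55
eef_pos: [0.5337, 0.1458, 0.2468]
eef_rot: [0.0, -0.036, 0.999, -0.0]
wrist_force: [-1.1, 0.3, 0.9]
opening: -0.003
```

Request:
{"method": "drive_tool", "body": {"commands": [[[-0.04, 0, 0, 0, 0, 0, 255], [-0.04, 0, 0, 0, 0, 0, 255], [-0.04, 0, 0, 0, 0, 0, 255], [-0.04, 0, 0, 0, 0, 0, 255]]]}}

```text
time_s: 15.95
eef_pos: [0.5409, 0.1462, 0.2465]
eef_rot: [-0.001, -0.036, 0.999, -0.0]
wrist_force: [-4.4, -1.3, 4.4]
opening: -0.004
```

Request:
{"method": "drive_tool", "body": {"commands": [[[-0.04, 0, 0, 0, 0, 0, 255], [-0.04, 0, 0, 0, 0, 0, 255], [-0.02, 0, 0, 0, 0, 0, 255]]]}}

```text
time_s: 16.25
eef_pos: [0.5463, 0.1472, 0.2466]
eef_rot: [0.0, -0.036, 0.999, -0.0]
wrist_force: [-3.1, -2.3, 1.3]
opening: 0.003
```

Run:
```python
from h import *
a=cam('side');st();print(knobs(a))
```

```text
16.3 tip case [0.0381 0.116 ] 0.2466 [-2.8 -1.7  1.4]
[(np.int32(27), array([0.0372, 0.104 ])), (np.int32(18), array([0.0569, 0.1118])), (np.int32(27), array([ 0.0502, -0.1242]))]
```

Request:
{"method": "drive_tool", "body": {"commands": [[[0.23, 0, 0, 0, 0, 0, 255], [0, -0.5, 0, 0, 0, 0, 255], [0, -0.9, 0, 0, 0, 0, 255], [0, -1, 0, 0, 0, 0, 255], [0, -0.9, 0, 0, 0, 0, 255], [0, -0.9, 0, 0, 0, 0, 255], [0, -0.5, 0, 0, 0, 0, 255], [0, 0, 0, 0, 0, 0, 255], [-0.06, 0, 0, 0, 0, 0, 255], [-0.06, 0, 0, 0, 0, 0, 255]]]}}

```text
time_s: 17.3
eef_pos: [0.5575, -0.0859, 0.2466]
eef_rot: [0.0, -0.037, 0.999, 0.0]
wrist_force: [0.8, -1.0, -0.7]
opening: 0.002
```

Request:
{"method": "drive_tool", "body": {"commands": [[[-0.04, 0, 0, 0, 0, 0, 255], [-0.04, 0, 0, 0, 0, 0, 255], [-0.04, 0, 0, 0, 0, 0, 255], [-0.04, 0, 0, 0, 0, 0, 255], [-0.04, 0, 0, 0, 0, 0, 255]]]}}

```text
time_s: 17.8
eef_pos: [0.5676, -0.0861, 0.2465]
eef_rot: [-0.0, -0.036, 0.999, 0.0]
wrist_force: [-3.8, 0.2, 2.3]
opening: -0.0
```

Request:
{"method": "drive_tool", "body": {"commands": [[[-0.03, 0, 0, 0, 0, 0, 255], [-0.03, 0, 0, 0, 0, 0, 255]]]}}

```text
time_s: 18.0
eef_pos: [0.5698, -0.0861, 0.2464]
eef_rot: [-0.002, -0.036, 0.999, 0.0]
wrist_force: [-11.8, 0.7, 8.0]
opening: -0.002
```

Run:
```python
from h import *
a=cam('side');st();print(knobs(a))
```

```text
18.05 tip case [ 0.0447 -0.1184] 0.2465 [-9.1  1.3  5.9]
[(np.int32(34), array([ 0.0428, -0.1296])), (np.int32(24), array([ 0.062 , -0.1248]))]
```

Request:
{"method": "drive_tool", "body": {"commands": [[[0.26, 0, 0, 0, 0, 0, 255], [0, 0.5, 0, 0, 0, 0, 255], [0, 0.9, 0, 0, 0, 0, 255], [0, 1, 0, 0, 0, 0, 255], [0, 0.9, 0, 0, 0, 0, 255], [0, 0.9, 0, 0, 0, 0, 255], [0, 0.5, 0, 0, 0, 0, 255], [0, 0, 0, 0, 0, 0, 255], [-0.06, 0, 0, 0, 0, 0, 255], [-0.06, 0, 0, 0, 0, 0, 255]]]}}

```text
time_s: 19.05
eef_pos: [0.5473, 0.1468, 0.2468]
eef_rot: [0.001, -0.036, 0.999, -0.0]
wrist_force: [-0.3, -0.9, -0.6]
opening: 0.006
```

Request:
{"method": "drive_tool", "body": {"commands": [[[-0.04, 0, 0, 0, 0, 0, 255], [-0.04, 0, 0, 0, 0, 0, 255], [-0.04, 0, 0, 0, 0, 0, 255], [-0.04, 0, 0, 0, 0, 0, 255]]]}}

```text
time_s: 19.45
eef_pos: [0.5544, 0.1476, 0.2465]
eef_rot: [-0.001, -0.036, 0.999, -0.0]
wrist_force: [-3.6, -0.9, 2.8]
opening: -0.001
```

Request:
{"method": "drive_tool", "body": {"commands": [[[-0.04, 0, 0, 0, 0, 0, 255], [-0.04, 0, 0, 0, 0, 0, 255], [-0.02, 0, 0, 0, 0, 0, 255]]]}}

```text
time_s: 19.75
eef_pos: [0.5595, 0.1485, 0.2465]
eef_rot: [-0.0, -0.036, 0.999, -0.0]
wrist_force: [-5.4, -2.4, 3.0]
opening: 0.004
```

Run:
```python
from h import *
a=cam('side');st();print(knobs(a))
```

```text
19.8 tip case [0.0513 0.1163] 0.2465 [-3.5 -1.7  2.3]
[(np.int32(22), array([0.0511, 0.1048])), (np.int32(20), array([0.0699, 0.1116])), (np.int32(26), array([ 0.0639, -0.1248]))]
```

Left 0.070, right 0.064. Same cycle again.

Request:
{"method": "drive_tool", "body": {"commands": [[[0.23, 0, 0, 0, 0, 0, 255], [0, -0.5, 0, 0, 0, 0, 255], [0, -0.9, 0, 0, 0, 0, 255], [0, -1, 0, 0, 0, 0, 255], [0, -0.9, 0, 0, 0, 0, 255], [0, -0.9, 0, 0, 0, 0, 255], [0, -0.5, 0, 0, 0, 0, 255], [0, 0, 0, 0, 0, 0, 255], [-0.06, 0, 0, 0, 0, 0, 255], [-0.06, 0, 0, 0, 0, 0, 255]]]}}

```text
time_s: 20.8
eef_pos: [0.571, -0.0849, 0.2466]
eef_rot: [0.0, -0.037, 0.999, 0.0]
wrist_force: [0.0, -0.1, -0.3]
opening: 0.003
```

Request:
{"method": "drive_tool", "body": {"commands": [[[-0.04, 0, 0, 0, 0, 0, 255], [-0.04, 0, 0, 0, 0, 0, 255], [-0.04, 0, 0, 0, 0, 0, 255], [-0.04, 0, 0, 0, 0, 0, 255], [-0.04, 0, 0, 0, 0, 0, 255]]]}}

```text
time_s: 21.3
eef_pos: [0.581, -0.085, 0.2465]
eef_rot: [-0.0, -0.036, 0.999, 0.0]
wrist_force: [-3.2, 1.4, 2.0]
opening: -0.0
```

Request:
{"method": "drive_tool", "body": {"commands": [[[-0.03, 0, 0, 0, 0, 0, 255], [-0.03, 0, 0, 0, 0, 0, 255]]]}}

```text
time_s: 21.5
eef_pos: [0.5832, -0.0851, 0.2464]
eef_rot: [-0.002, -0.036, 0.999, 0.0]
wrist_force: [-11.5, 0.9, 8.5]
opening: -0.003
```

Request:
{"method": "drive_tool", "body": {"commands": [[[0.26, 0, 0, 0, 0, 0, 255], [0, 0.5, 0, 0, 0, 0, 255], [0, 0.9, 0, 0, 0, 0, 255], [0, 1, 0, 0, 0, 0, 255], [0, 0.9, 0, 0, 0, 0, 255], [0, 0.9, 0, 0, 0, 0, 255], [0, 0.5, 0, 0, 0, 0, 255], [0, 0, 0, 0, 0, 0, 255], [-0.06, 0, 0, 0, 0, 0, 255], [-0.06, 0, 0, 0, 0, 0, 255]]]}}

```text
time_s: 22.5
eef_pos: [0.5607, 0.1477, 0.2468]
eef_rot: [0.001, -0.036, 0.999, -0.0]
wrist_force: [-0.2, -0.9, 0.8]
opening: 0.001
```

Request:
{"method": "drive_tool", "body": {"commands": [[[-0.04, 0, 0, 0, 0, 0, 255], [-0.04, 0, 0, 0, 0, 0, 255], [-0.04, 0, 0, 0, 0, 0, 255], [-0.04, 0, 0, 0, 0, 0, 255]]]}}

```text
time_s: 22.9
eef_pos: [0.568, 0.1486, 0.2465]
eef_rot: [-0.0, -0.036, 0.999, -0.0]
wrist_force: [-3.4, -1.6, 2.3]
opening: 0.002
```

Run:
```python
from h import *
a=cam('side');st();print(knobs(a))
```

```text
22.95 tip case [0.0602 0.1159] 0.2466 [-1.2 -1.4  0.2]
[(np.int32(27), array([0.0587, 0.1044])), (np.int32(21), array([0.0784, 0.111 ])), (np.int32(28), array([ 0.077 , -0.1241]))]
```

Request:
{"method": "drive_tool", "body": {"commands": [[[-0.04, 0, 0, 0, 0, 0, 255], [-0.04, 0, 0, 0, 0, 0, 255], [-0.02, 0, 0, 0, 0, 0, 255]]]}}

```text
time_s: 23.25
eef_pos: [0.5728, 0.1496, 0.2465]
eef_rot: [-0.001, -0.036, 0.999, -0.0]
wrist_force: [-7.0, -2.3, 4.3]
opening: 0.004
```

Request:
{"method": "drive_tool", "body": {"commands": [[[0.23, 0, 0, 0, 0, 0, 255], [0, -0.5, 0, 0, 0, 0, 255], [0, -0.9, 0, 0, 0, 0, 255], [0, -1, 0, 0, 0, 0, 255], [0, -0.9, 0, 0, 0, 0, 255], [0, -0.9, 0, 0, 0, 0, 255], [0, -0.5, 0, 0, 0, 0, 255], [0, 0, 0, 0, 0, 0, 255], [-0.06, 0, 0, 0, 0, 0, 255], [-0.06, 0, 0, 0, 0, 0, 255]]]}}

```text
time_s: 24.25
eef_pos: [0.5848, -0.0841, 0.2466]
eef_rot: [0.0, -0.037, 0.999, 0.0]
wrist_force: [1.1, -0.0, -0.6]
opening: 0.0
```

Request:
{"method": "drive_tool", "body": {"commands": [[[-0.04, 0, 0, 0, 0, 0, 255], [-0.04, 0, 0, 0, 0, 0, 255], [-0.04, 0, 0, 0, 0, 0, 255], [-0.04, 0, 0, 0, 0, 0, 255], [-0.04, 0, 0, 0, 0, 0, 255]]]}}

```text
time_s: 24.75
eef_pos: [0.5945, -0.084, 0.2465]
eef_rot: [-0.0, -0.036, 0.999, 0.0]
wrist_force: [-3.5, 1.3, 2.1]
opening: -0.0
```

Request:
{"method": "drive_tool", "body": {"commands": [[[-0.03, 0, 0, 0, 0, 0, 255], [-0.03, 0, 0, 0, 0, 0, 255]]]}}

```text
time_s: 24.95
eef_pos: [0.5969, -0.0841, 0.2464]
eef_rot: [-0.001, -0.036, 0.999, 0.0]
wrist_force: [-9.6, 0.9, 7.3]
opening: -0.002
```

Request:
{"method": "drive_tool", "body": {"commands": [[[0.26, 0, 0, 0, 0, 0, 255], [0, 0.5, 0, 0, 0, 0, 255], [0, 0.9, 0, 0, 0, 0, 255], [0, 1, 0, 0, 0, 0, 255], [0, 0.9, 0, 0, 0, 0, 255], [0, 0.9, 0, 0, 0, 0, 255], [0, 0.5, 0, 0, 0, 0, 255], [0, 0, 0, 0, 0, 0, 255], [-0.06, 0, 0, 0, 0, 0, 255], [-0.06, 0, 0, 0, 0, 0, 255]]]}}

```text
time_s: 25.95
eef_pos: [0.5742, 0.1486, 0.2468]
eef_rot: [0.001, -0.036, 0.999, -0.0]
wrist_force: [0.6, 0.5, -0.3]
opening: 0.002
```

Request:
{"method": "drive_tool", "body": {"commands": [[[-0.04, 0, 0, 0, 0, 0, 255], [-0.04, 0, 0, 0, 0, 0, 255], [-0.04, 0, 0, 0, 0, 0, 255], [-0.04, 0, 0, 0, 0, 0, 255]]]}}

```text
time_s: 26.35
eef_pos: [0.5813, 0.1492, 0.2466]
eef_rot: [-0.001, -0.036, 0.999, -0.0]
wrist_force: [-5.1, -1.6, 3.3]
opening: -0.004
```

Run:
```python
from h import *
a=cam('side');st();print(knobs(a))
```

```text
26.4 tip case [0.0735 0.1155] 0.2466 [-2.9 -1.3  1. ]
[(np.int32(22), array([0.0724, 0.1043])), (np.int32(20), array([0.0912, 0.112 ])), (np.int32(34), array([ 0.092 , -0.1237]))]
```

Request:
{"method": "drive_tool", "body": {"commands": [[[-0.04, 0, 0, 0, 0, 0, 255], [-0.04, 0, 0, 0, 0, 0, 255], [-0.02, 0, 0, 0, 0, 0, 255]]]}}

```text
time_s: 26.7
eef_pos: [0.5865, 0.1503, 0.2465]
eef_rot: [-0.0, -0.036, 0.999, -0.0]
wrist_force: [-5.1, -2.2, 3.5]
opening: -0.005
```

Request:
{"method": "drive_tool", "body": {"commands": [[[0.23, 0, 0, 0, 0, 0, 255], [0, -0.5, 0, 0, 0, 0, 255], [0, -0.9, 0, 0, 0, 0, 255], [0, -1, 0, 0, 0, 0, 255], [0, -0.9, 0, 0, 0, 0, 255], [0, -0.9, 0, 0, 0, 0, 255], [0, -0.5, 0, 0, 0, 0, 255], [0, 0, 0, 0, 0, 0, 255], [-0.06, 0, 0, 0, 0, 0, 255], [-0.06, 0, 0, 0, 0, 0, 255]]]}}

```text
time_s: 27.7
eef_pos: [0.5982, -0.0831, 0.2466]
eef_rot: [0.0, -0.037, 0.999, 0.0]
wrist_force: [-0.5, 0.2, -0.2]
opening: 0.001
```

Request:
{"method": "drive_tool", "body": {"commands": [[[-0.04, 0, 0, 0, 0, 0, 255], [-0.04, 0, 0, 0, 0, 0, 255], [-0.04, 0, 0, 0, 0, 0, 255], [-0.04, 0, 0, 0, 0, 0, 255]]]}}

```text
time_s: 28.1
eef_pos: [0.6059, -0.0829, 0.2465]
eef_rot: [-0.0, -0.037, 0.999, 0.0]
wrist_force: [-1.6, 1.4, 1.1]
opening: -0.0
```

Run:
```python
from h import *
a=cam('side');st();print(knobs(a))
```

```text
28.15 tip case [ 0.0812 -0.118 ] 0.2466 [-2.4  2.1  0.7]
[(np.int32(30), array([ 0.079 , -0.1304])), (np.int32(29), array([ 0.1005, -0.1234]))]
```

Request:
{"method": "drive_tool", "body": {"commands": [[[-0.03, 0, 0, 0, 0, 0, 255], [-0.03, 0, 0, 0, 0, 0, 255]]]}}

```text
time_s: 28.35
eef_pos: [0.6089, -0.0833, 0.2465]
eef_rot: [-0.0, -0.036, 0.999, 0.0]
wrist_force: [-3.2, 1.4, 0.9]
opening: -0.001
```

Request:
{"method": "drive_tool", "body": {"commands": [[[0.26, 0, 0, 0, 0, 0, 255], [0, 0.5, 0, 0, 0, 0, 255], [0, 0.9, 0, 0, 0, 0, 255], [0, 1, 0, 0, 0, 0, 255], [0, 0.9, 0, 0, 0, 0, 255], [0, 0.9, 0, 0, 0, 0, 255], [0, 0.5, 0, 0, 0, 0, 255], [0, 0, 0, 0, 0, 0, 255], [-0.06, 0, 0, 0, 0, 0, 255], [-0.06, 0, 0, 0, 0, 0, 255]]]}}

```text
time_s: 29.35
eef_pos: [0.5857, 0.1494, 0.2468]
eef_rot: [0.001, -0.036, 0.999, -0.0]
wrist_force: [0.3, -1.4, -0.2]
opening: 0.0
```

Request:
{"method": "drive_tool", "body": {"commands": [[[-0.04, 0, 0, 0, 0, 0, 255], [-0.04, 0, 0, 0, 0, 0, 255], [-0.03, 0, 0, 0, 0, 0, 255]]]}}

```text
time_s: 29.65
eef_pos: [0.5903, 0.1499, 0.2465]
eef_rot: [-0.001, -0.036, 0.999, -0.0]
wrist_force: [-4.6, -1.7, 3.1]
opening: -0.001
```

Run:
```python
from h import *
a=cam('side');st();print(knobs(a))
```

```text
29.7 tip case [0.0823 0.1156] 0.2465 [-2.5 -1.9  1.8]
[(np.int32(21), array([0.0814, 0.1035])), (np.int32(20), array([0.0996, 0.1108])), (np.int32(31), array([ 0.1031, -0.124 ]))]
```

Request:
{"method": "drive_tool", "body": {"commands": [[[-0.03, 0, 0, 0, 0, 0, 255], [-0.03, 0, 0, 0, 0, 0, 255]]]}}

```text
time_s: 29.9
eef_pos: [0.5933, 0.1509, 0.2465]
eef_rot: [-0.0, -0.036, 0.999, -0.0]
wrist_force: [-2.6, -1.7, 0.1]
opening: 0.001
```

Request:
{"method": "drive_tool", "body": {"commands": [[[-0.02, 0, 0, 0, 0, 0, 255], [0, 0, 0, 0, 0, 0, 255]]]}}

```text
time_s: 30.1
eef_pos: [0.594, 0.1511, 0.2464]
eef_rot: [-0.001, -0.036, 0.999, -0.0]
wrist_force: [-5.9, -2.7, 2.9]
opening: 0.004
```

Request:
{"method": "drive_tool", "body": {"commands": [[[-0.02, 0, 0, 0, 0, 0, 255], [0, 0, 0, 0, 0, 0, 255]]]}}

```text
time_s: 30.3
eef_pos: [0.5944, 0.1511, 0.2464]
eef_rot: [-0.002, -0.036, 0.999, -0.0]
wrist_force: [-7.8, -2.9, 5.7]
opening: 0.0
```

Request:
{"method": "drive_tool", "body": {"commands": [[[0.26, 0, 0, 0, 0, 0, 255], [0, -0.5, 0, 0, 0, 0, 255], [0, -0.9, 0, 0, 0, 0, 255], [0, -1, 0, 0, 0, 0, 255], [0, -0.9, 0, 0, 0, 0, 255], [0, -0.9, 0, 0, 0, 0, 255], [0, -0.5, 0, 0, 0, 0, 255], [0, 0, 0, 0, 0, 0, 255], [-0.1, 0, 0, 0, 0, 0, 255], [-0.08, 0, 0, 0, 0, 0, 255]]]}}

```text
time_s: 31.3
eef_pos: [0.6089, -0.0823, 0.2467]
eef_rot: [0.0, -0.037, 0.999, 0.0]
wrist_force: [-0.1, 0.4, -1.2]
opening: 0.0
```

Run:
```python
from h import *
a=cam('side');st();print(knobs(a))
```

```text
31.35 tip case [ 0.0844 -0.1173] 0.2468 [-0.5  0.7  0.6]
[(np.int32(29), array([ 0.0815, -0.1292])), (np.int32(28), array([ 0.1034, -0.1238]))]
```

Request:
{"method": "drive_tool", "body": {"commands": [[[-0.03, 0, 0, 0, 0, 0, 255], [-0.02, 0, 0, 0, 0, 0, 255], [0, 0, 0, 0, 0, 0, 255]]]}}

```text
time_s: 31.65
eef_pos: [0.6106, -0.0823, 0.2464]
eef_rot: [-0.001, -0.037, 0.999, 0.0]
wrist_force: [-3.7, 0.8, 0.4]
opening: 0.002
```

Request:
{"method": "drive_tool", "body": {"commands": [[[-0.03, 0, 0, 0, 0, 0, 255], [0, 0, 0, 0, 0, 0, 255]]]}}

```text
time_s: 31.85
eef_pos: [0.6113, -0.0825, 0.2463]
eef_rot: [-0.002, -0.037, 0.999, 0.001]
wrist_force: [-7.5, 2.3, 5.7]
opening: -0.004
```

Request:
{"method": "drive_tool", "body": {"commands": [[[-0.03, 0, 0, 0, 0, 0, 255], [0, 0, 0, 0, 0, 0, 255]]]}}

```text
time_s: 32.05
eef_pos: [0.6121, -0.0825, 0.2463]
eef_rot: [-0.004, -0.037, 0.999, 0.001]
wrist_force: [-12.5, 2.0, 9.1]
opening: 0.003
```

Run:
```python
from h import *
a=cam('side');st();print(knobs(a))
```

```text
32.1 tip case [ 0.0871 -0.1179] 0.2463 [-13.2   2.    9.8]
[(np.int32(33), array([ 0.0844, -0.1293])), (np.int32(26), array([ 0.1048, -0.1245]))]
```

Request:
{"method": "drive_tool", "body": {"commands": [[[0.26, 0, 0, 0, 0, 0, 255], [0, 0.5, 0, 0, 0, 0, 255], [0, 0.9, 0, 0, 0, 0, 255], [0, 1, 0, 0, 0, 0, 255], [0, 0.9, 0, 0, 0, 0, 255], [0, 0.9, 0, 0, 0, 0, 255], [0, 0.5, 0, 0, 0, 0, 255], [0, 0, 0, 0, 0, 0, 255], [-0.1, 0, 0, 0, 0, 0, 255], [-0.08, 0, 0, 0, 0, 0, 255]]]}}

```text
time_s: 33.1
eef_pos: [0.5936, 0.1501, 0.2468]
eef_rot: [0.0, -0.036, 0.999, -0.0]
wrist_force: [-3.9, 0.2, 0.9]
opening: 0.005
```

Request:
{"method": "drive_tool", "body": {"commands": [[[-0.03, 0, 0, 0, 0, 0, 255], [-0.02, 0, 0, 0, 0, 0, 255], [0, 0, 0, 0, 0, 0, 255]]]}}

```text
time_s: 33.4
eef_pos: [0.5947, 0.15, 0.2465]
eef_rot: [-0.002, -0.035, 0.999, 0.0]
wrist_force: [-8.9, 1.3, 8.6]
opening: -0.003
```

Request:
{"method": "drive_tool", "body": {"commands": [[[-0.02, 0, 0, 0, 0, 0, 255], [0, 0, 0, 0, 0, 0, 255]]]}}

```text
time_s: 33.6
eef_pos: [0.5951, 0.1501, 0.2465]
eef_rot: [-0.003, -0.035, 0.999, 0.0]
wrist_force: [-12.3, -0.0, 10.3]
opening: 0.0
```

Run:
```python
from h import *
a=cam('side');st();print(knobs(a))
```

```text
33.65 tip case [0.087  0.1153] 0.2465 [-12.8   0.1   9.9]
[(np.int32(23), array([0.0842, 0.103 ])), (np.int32(17), array([0.1044, 0.1114])), (np.int32(30), array([ 0.1035, -0.1244]))]
```

Both ends stop hard at the same place. Backing away to look.

Request:
{"method": "drive_tool", "body": {"commands": [[[0.3, 0, 0, 0, 0, 0, 255], [0, 0, -0.6, 0, 0, 0, 255], [0, 0, -0.9, 0, 0, 0, 255], [0.9, 0, -0.5, 0, 0, 0, 255], [0.9, 0.5, 0, 0, 0, 0, 255], [0.9, 0.8, 0, 0, 0, 0, 255], [0.9, 0.8, 0, 0, 0, 0, 255], [0.5, 0.8, 0, 0, 0, 0, 255], [0, 0.5, 0, 0, 0, 0, 255], [0, 0, 0, 0, 0, 0, 255]]]}}

```text
time_s: 34.65
eef_pos: [0.3834, 0.2933, 0.3466]
eef_rot: [0.001, -0.037, 0.999, 0.001]
wrist_force: [0.1, -1.4, 0.8]
opening: 0.001
```

Run:
```python
from h import *
a=cam('side');b=cam('top');st();print(knobs(a),knobs(b))
hsv=cv2.cvtColor(b['pixels'],cv2.COLOR_RGB2HSV);m=(hsv[...,0]>100)&(hsv[...,0]<120)&(hsv[...,1]>180)
v,u=np.where(m);q=np.array([tocase(onplane(b,x,y,.057)) for x,y in zip(u,v)])
for s in(-.1,-.085,-.05,0,.05,.085,.1):
    w=abs(q[:,1]-s)<.006;print(s,q[w,0].min().round(4) if w.any() else None,q[w,0].max().round(4) if w.any() else None)
im=np.hstack([cv2.resize(a['pixels'][150:260,210:350],(400,314)),cv2.resize(b['pixels'][165:275,170:310],(400,314))])
cv2.imwrite('pics/end.png',im[:,:,::-1])
```

```text
34.75 tip case [-0.1132  0.2716] 0.3461 [ 0.8 -0.2 -1. ]
[(np.int32(20), array([0.1029, 0.1112])), (np.int32(30), array([ 0.1038, -0.123 ]))] [(np.int32(18), array([ 0.1013, -0.1192])), (np.int32(19), array([0.102 , 0.1154]))]
-0.1 0.0134 0.1099
-0.085 0.0139 0.0876
-0.05 0.0153 0.1066
0 0.0573 0.1117
0.05 0.0146 0.0972
0.085 0.0277 0.0986
0.1 0.0143 0.1077
```

View pics/end.png

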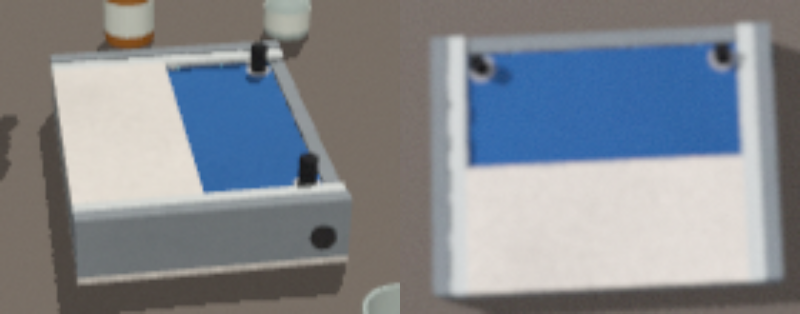

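The cover looks closed, with both knobs at the far wall and the blue reaching the grey band. I'll check the slit at the wall up close and compare the two ends.

Run:
```python
from h import *
b=cam('top')
p=b['pixels'].astype(int)
def pix(x,y,z):
    q=b['intrinsics']@(b['R']@np.r_[case(x,y),z]+b['t']);return q[:2]/q[2]
for y in(.095,.0,-.095):
    a=[]
    for x in np.arange(.100,.142,.003):
        u,v=pix(x,y,.058);a.append((round(x*1000),tuple(cv2.getRectSubPix(b['pixels'],(1,1),(float(u),float(v)))[0,0].tolist())))
    print(y,a)
i=b['pixels'][170:200,180:300]
cv2.imwrite('pics/slit.png',cv2.resize(i,(800,200),interpolation=cv2.INTER_CUBIC)[:,:,::-1])
```

```text
0.095 [(100, (34, 73, 124)), (103, (41, 84, 138)), (106, (46, 95, 156)), (109, (50, 102, 167)), (112, (51, 104, 169)), (115, (63, 106, 165)), (118, (94, 118, 157)), (121, (128, 138, 155)), (124, (143, 150, 157)), (127, (147, 153, 160)), (130, (146, 151, 157)), (133, (140, 143, 148)), (136, (131, 128, 129)), (139, (124, 116, 112))]
0.0 [(100, (52, 105, 168)), (103, (56, 106, 170)), (106, (56, 106, 170)), (109, (51, 103, 168)), (112, (56, 105, 169)), (115, (63, 105, 164)), (118, (84, 109, 151)), (121, (118, 128, 145)), (124, (140, 145, 153)), (127, (144, 150, 157)), (130, (142, 147, 154)), (133, (137, 140, 144)), (136, (130, 128, 128)), (139, (123, 116, 113))]
-0.095 [(100, (50, 101, 166)), (103, (52, 103, 167)), (106, (50, 101, 166)), (109, (46, 100, 166)), (112, (52, 104, 167)), (115, (66, 109, 166)), (118, (96, 121, 158)), (121, (124, 136, 151)), (124, (139, 145, 154)), (127, (143, 149, 156)), (130, (144, 149, 156)), (133, (138, 141, 149)), (136, (131, 129, 130)), (139, (124, 116, 112))]
```

View pics/slit.png

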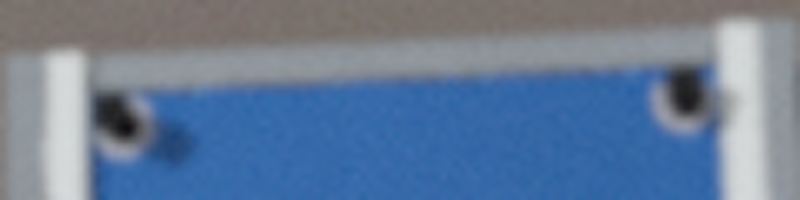

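Run:
```python
from h import *
st();print(ctrl.hand_in())
```

```text
34.8 tip case [-0.1131  0.2712] 0.346 [ 1.  -0.8  0.1]
the job is handed in; nothing more can be done
None
```

I laid the larger white carrier flat in the bay, closed the blue cover by alternating short pushes at its two knobs, and handed the job in at 34.8 s with the arm clear of everything.

**Carrier:** the picture after release showed it flat in the bay. With the cover closed it can no longer be seen.

**Forces:** the wrist force readings stayed below about 17 N. They come only at the end of each move call, so a short peak in between would not show.

**Cover home:**
- **Stops:** both ends stopped firmly at the same tool position, 87 mm in the case frame.
- **Top view:** the blue-to-wall transition is at about 119 mm at the left, middle and right, with no gap visible.
- **Disagreement:** the knob positions from depth came out at 101–104 mm, not the nominal 105 mm. The two views differ by 1–2.5 mm, about the calibration error, so the 3 mm tolerance rests mainly on the hard stops and the edge picture.

**Bottle, jar and beaker:** the arm never went near them. I didn't re-measure where they stand.

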